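Index the red-handled head three clicks

TASK

The flange blank on the index head with the red handle has just had a hole drilled. Turn that red handle three clicks clockwise (seen from above), so that the plate rests in the third notch on from where it is now, and let go. Leave the blue-handled index head as it is set.

Things in the scene. Friction and masses are not known exactly. Their poses are not given: they have to be found in the camera images.
- red_head (a joint): Angle (rad) of the red head's turning part, growing clockwise seen from above: 15-lobed steel plate, aluminium flange blank and red handle turn as one, no stop. A sprung brass roller snaps into 15 notches, at multiples of 0.419 rad (24 degrees, one click). Starts at rest in notch 0, 1 or 2. Passing a lobe takes about 0.15 N m; let go between notches, it springs to the nearer one.
- red_head_grip (a point): Grip point of the red bar handle, on the vertical turning axis, 104 mm above the bench; turns with it. The bar is 50 mm long along this point's x, 14 thick along y, and spans 82 to 120 mm above the bench; z is up. Pinch its 14 mm from above. All else on the head stays below 70 mm but a 24 mm thick neck. Its grey base, 130 x 130 x 30 mm, is bolted to the bench.
- red_head_mark (a point): Yellow stripe on top of the red head's 72 mm flange blank, near its edge, 56 mm above the bench, 34 mm from the turning axis along the handle's -x (the handle's top has a yellow line at the same end). Turns with the handle.
- blue_head_mark (a point): The same yellow stripe on the other index head, which is identical but for its blue handle; to stay as set. Its turning axis is 34 mm from this point along this point's +x.
Mind the look-alikes: they are no part of the job. Leave any pink or purple look-alike of the part that bears red_head alone.

How it is judged (in metres and radians):
At the end, for the whole second after the job is handed in: The red handle's plate rests, still, three clicks (72 degrees, within 10) clockwise of where it started, and the blue-handled head is within 10 degrees of where it started (distance of red_head_mark from where it was at the start of the episode between 0.0351 and 0.0446 m and value of joint red_head between 1 and 2.35 rad and velocity of joint red_head between -0.1 and 0.1 rad/s and distance of blue_head_mark from where it was at the start of the episode below 0.006 m); the robot touches nothing.
It fails at once if the blue-handled head is turned to another notch (its mark moves more than 9 mm) (distance of blue_head_mark from where it was at the start of the episode above 0.009 m).
It also fails if it takes over 32 s, if anything falls off the work surface, if the arm or the gripper's body presses on something with over 40 N, if the wrist force passes 120 N, or if a joint passes its speed limit or range.

ROBOT

A 6-joint arm with a two-finger parallel gripper is mounted at the origin on the work surface. World frame = base frame: x ahead of the robot, y to its left, z up, the work surface at z = 0. Lengths are in m, angles in degrees, forces in N, time in s.
With the tool pointing down it reaches from about 0.25 to 0.725 m from the base axis. Payload 9.7 kg.
Tool frame: the origin (TCP) lies midway between the tips of the shut fingers; the grasp point (between the pads) lies 19 mm behind it; z points along the fingers, y is the direction in which the jaws open and shut (so a half turn about z gives the same grasp; the last joint's range is limited). The gripper opens to 85 mm and grips with 20 to 120 N. Pads are 22 mm wide; open, the fingers measure 114 mm over their backs; the gripper's body (76 mm by 85 mm) begins 54 mm behind the grasp point. The pads swing forward as they close: fully open they stand 13 mm farther back than shut.
Start: joints at [-70.875, 4.979, 10.078, 95.1, 0, 90], TCP at [0.18, -0.52, 0.231] pointing down, gripper open.
Joint ranges: [-179.16, 179.16], [-48.56, 103.87], [-65.8, 70.77], [-126.05, 130.52], [-82.76, 87.17], [-180, 180]. Speed limits (degrees/s): [127.2, 127.2, 147.25, 180, 180, 180].

INTERFACE

Orientations are given as [roll, pitch, yaw] about the fixed x, y, z axes, in that order (R = Rz(yaw) Ry(pitch) Rx(roll)).
In Python, from workcell import get_obs, camera, get_calibration, job_done gives the robot as it stands.
- The arm moves only by the tool play_rows, never from a script. Its argument "commands" is text: rows parted by semicolons, each of 5 numbers parted by spaces: the opening, from 0 (shut) to 1 (fully open), then the shift along the world's x, y, z in mm, then the turn about the world's z in degrees. A call has 1 to 10 rows; each row is the pose to reach, as a shift and turn from the pose commanded when the call began; what a row does not reach only later rows make up. A row lasts 1/12 s, in which the tool goes at most 41.7 mm and 7.16 degrees, less where a joint would pass 70% of its speed; a pose out of reach is approached as far as the arm can. A call with a gripper value outside its range is refused whole. The fingers move at their own pace and stop on an object; "force" is the grip in N (left out, the last holds). Time passes only in rows, so rows that repeat a pose let the fingers close. It gives the time, the measured TCP pose, the force and the opening at its end, in the units of the state.
- get_obs(): the state, without advancing time (a new reading comes with each control period).
- camera(name): name is "scene" or "top"; returns the picture (420x560x3 uint8, red, green, blue); there is no depth.
- get_calibration(name): a dict with "fx", "fy", "cx", "cy" (pixels), "k1" (the pictures are not rectified: a ray, as slopes to the right and down, at radius r is drawn at 1 + k1 r^2 times it, then the intrinsics apply), "eye" and "attitude" of the camera in the world. Camera axes: x right, y down, z forward; pixel columns grow to the right and rows downward; lengths in m; the calibration is good to about 2 mm. A picture is of the moment at which its call begins. get_calibration takes no time and is no camera call.
- job_done(): hands the job in, once; it reports no verdict.
The state is a dict: "time": time; "q": joint angles; "qd": joint speeds; "joint_efforts": joint torques, N m; "ee_pos": TCP position; "tcp_rot": TCP orientation; "wrist_force": force on the tool from outside, world axes, zero at the start; "torque": the same for the moment, N m; "opening": finger opening in m.
Only numpy, scipy, OpenCV 4.12 (cv2) and the standard library are available. Lean on these libraries where they do the work, as an engineer would, in place of code of your own. Each camera call takes 0.05 s, during which the arm holds its last target.

## Working session

There is one attempt and no reset: what is moved stays moved. The work goes in short steps, Python scripts to look and compute and a tool call to move; the robot and the scene stay as the last step left them, time stands still between calls to the robot, and variables do not carry over. Pictures are saved under pics/ and viewed, and the job is handed in when it is done.

Besides the shell and the picture viewer there is one more tool, called after "Emit:" as name(argument=value, ...) on one line, values as JSON. play_rows: Moves the arm, as the interface text tells. Its arguments: {"type":"object","properties":{"commands":{"type":"string"},"force":{"type":"number"}},"required":["commands"]}

```bash
mkdir -p pics; python3 - <<'E'
from workcell import *
import cv2
for n in("scene","top"):
    cv2.imwrite(f"pics/{n}0.png",camera(n)[:,:,::-1]); print(n,get_calibration(n))
o=get_obs();print(o['time'],o['ee_pos'],o['tcp_rot'],o['opening'])
E
```

```text
scene {'fx': 539.2923696435194, 'fy': 539.2923696435194, 'cx': 285.28221081562407, 'cy': 203.18039324257427, 'k1': 0.03036632524302332, 'eye': array([0.99346516, 0.47511555, 0.66740783]), 'attitude': array([-1.27364566e+02, -9.42657440e-02,  1.29879821e+02])}
top {'fx': 472.63165111191813, 'fy': 472.63165111191813, 'cx': 282.12774373944325, 'cy': 214.0127482864156, 'k1': -0.005599674457139423, 'eye': array([ 0.34641488, -0.00871185,  1.07941445]), 'attitude': array([-1.74308277e+02, -5.00717164e-02, -9.08700042e+01])}
0.1 [ 0.18014038 -0.51945334  0.23066233] [-1.79933798e+02 -5.72138530e-04  1.91251929e+01] 0.08571903895260213
```

View pics/top0.png

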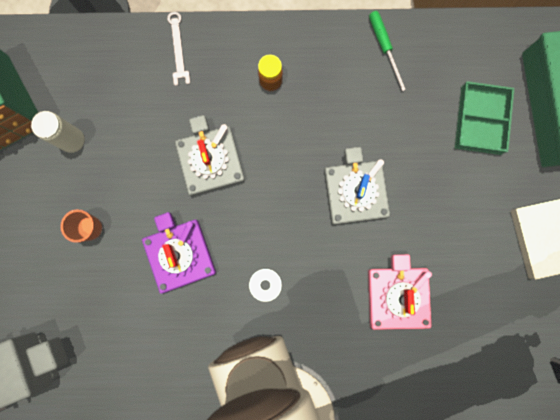

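View pics/scene0.png

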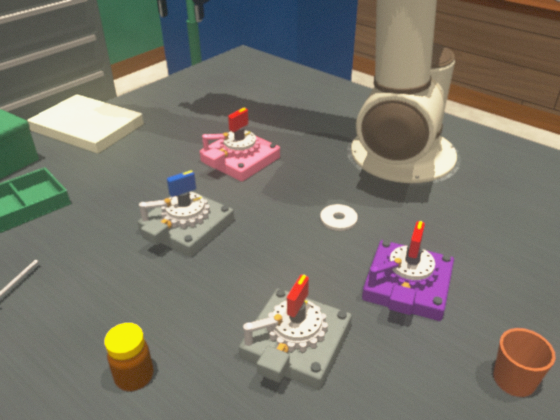

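Candidates in the top view: the red handle on the grey base at (205,152) matches the description. The red handles on the purple base (170,255) and pink base (408,300) are look-alikes, and the blue head is at (362,186). I choose (205,152) and check it in a close crop.

```bash
cat > h.py <<'E'
import numpy as np,cv2
from workcell import *
from scipy.spatial.transform import Rotation as R
def ray(n,uv):
    c=get_calibration(n); K=np.array([[c['fx'],0,c['cx']],[0,c['fy'],c['cy']],[0,0,1]])
    p=cv2.undistortPoints(np.array(uv,float).reshape(-1,1,2),K,np.array([c['k1'],0,0,0,0])).reshape(-1,2)
    d=np.c_[p,np.ones(len(p))]@R.from_euler('xyz',c['attitude'],degrees=True).as_matrix().T
    return c['eye'],d
def plane(n,uv,z):
    e,d=ray(n,uv); return e+d*((z-e[2])/d[:,2])[:,None]
E
python3 - <<'E'
from h import *
im=cv2.imread('pics/top0.png');sc=cv2.imread('pics/scene0.png')
a=cv2.resize(im[110:200,170:250],None,fx=6,fy=6,interpolation=cv2.INTER_NEAREST)[:540]
b=cv2.resize(sc[265:385,235:355],None,fx=4.5,fy=4.5,interpolation=cv2.INTER_NEAREST)[:540]
b=cv2.resize(b,(320,320));a=cv2.resize(a,(480,540))
c=np.zeros((540,800,3),np.uint8);c[:,:480]=a;c[:320,480:]=b
cv2.imwrite('pics/crop.png',c)
E
```

```text
(no output)
```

View pics/crop.png

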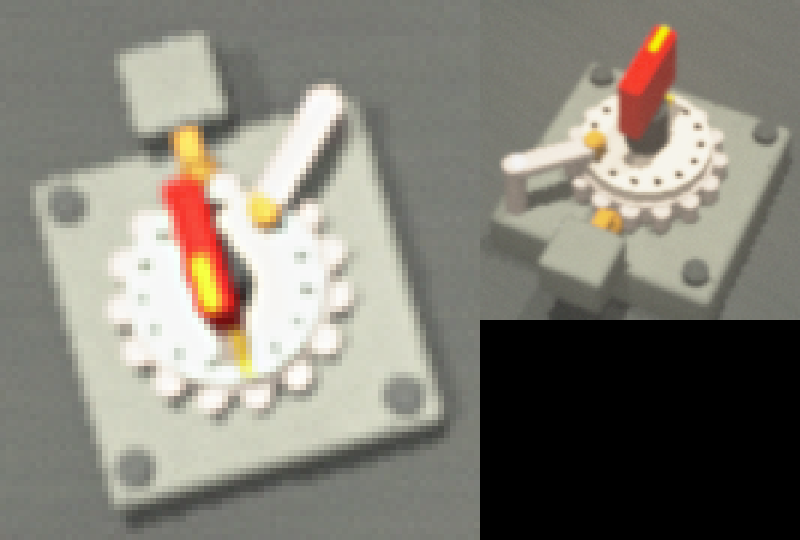

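The crop confirms it: a red bar handle on a grey base with a white flange, with the yellow stripe toward the robot (crop (243,355)) and the brass roller at the far side. Next I measure it.

```bash
cat >> h.py <<'E'
def rb(n,im,box):
    x0,y0,x1,y1=box
    hs=cv2.cvtColor(im,cv2.COLOR_BGR2HSV); 
    h,s,v=cv2.split(hs)
    m=((s>170)&(v>100)&((h<6)|(h>172)|((h>22)&(h<33)))).astype(np.uint8)
    k=np.zeros_like(m);k[y0:y1,x0:x1]=m[y0:y1,x0:x1]
    _,l,st,_=cv2.connectedComponentsWithStats(k);i=1+st[1:,4].argmax()
    return (l==i)
def mark(im,box,sat=90):
    x0,y0,x1,y1=box
    h,s,v=cv2.split(cv2.cvtColor(im,cv2.COLOR_BGR2HSV)); m=(s>sat)&(v>120)&(h>16)&(h<34)
    k=np.zeros(m.shape,np.uint8);k[y0:y1,x0:x1]=m[y0:y1,x0:x1]
    n,l,st,c=cv2.connectedComponentsWithStats(k)
    return [(st[i,4],c[i].round(2)) for i in range(1,n)]
E
python3 - <<'E'
from h import *
im=cv2.imread('pics/top0.png');sc=cv2.imread('pics/scene0.png')
m=rb('top',im,(190,130,215,170));ys,xs=np.nonzero(m);P=plane('top',np.c_[xs,ys],.120)[:,:2]
c=P.mean(0);w,V=np.linalg.eigh(np.cov((P-c).T));d=V[:,1];d*=np.sign(d[0]);print('top red',len(xs),xs.mean(),ys.mean(),c,np.degrees(np.arctan2(d[1],d[0])),np.ptp((P-c)@V,axis=0))
print(mark(im,(190,125,220,180)), plane('top',[x[1] for x in mark(im,(190,125,220,180))],.12), plane('top',[x[1] for x in mark(im,(190,125,220,180))],.056))
# base corners z=.03
cor=np.array([(36,183),(362,108),(440,425),(113,495)])/6+[170,110]-.5
Q=plane('top',cor,.03);print(Q,Q.mean(0),np.linalg.norm(Q-np.roll(Q,1,0),axis=1))
# disc: white top of flange z=.056, mask
h,s,v=cv2.split(cv2.cvtColor(sc,cv2.COLOR_BGR2HSV))
m=rb('scene',sc,(270,265,320,330));ys,xs=np.nonzero(m);print('scene red',xs.mean(),ys.mean(),len(xs))
e,dd=ray('scene',[[xs.mean(),ys.mean()]]);print(e+dd[0]*((.101-e[2])/dd[0,2]))
print(mark(sc,(270,265,330,350)))
print(mark(im,(340,140,390,215)))
E
```

```text
top red 123 203.5528455284553 151.26829268292684 [0.57484465 0.14946675] 18.625631492903697 [0.01205624 0.05274689]
[(np.int32(48), array([201.67, 134.88])), (np.int32(20), array([213.5, 144.9])), (np.int32(30), array([203.83, 156.67])), (np.int32(17), array([209.65, 167.76]))] [[0.60952705 0.15342143 0.12      ]
 [0.58794212 0.12888536 0.12      ]
 [0.56344949 0.14886981 0.12      ]
 [0.54001861 0.13684541 0.12      ]] [[0.62707857 0.16423691 0.056     ]
 [0.60405376 0.13806411 0.056     ]
 [0.5779273  0.15938167 0.056     ]
 [0.55293341 0.14655515 0.056     ]]
[[0.62324923 0.22794801 0.03      ]
 [0.65038823 0.10464428 0.03      ]
 [0.52836891 0.07592494 0.03      ]
 [0.5037451  0.19828418 0.03      ]] [0.57643787 0.15170035 0.03      ] [0.12313075 0.12625504 0.12535356 0.12481232]
scene red 296.16818181818184 291.56363636363636 220
[0.57279947 0.14504948 0.101     ]
[(np.int32(43), array([301.6 , 278.84])), (np.int32(14), array([305.43, 301.57])), (np.int32(53), array([277.98, 317.75])), (np.int32(65), array([282.32, 346.43]))]
[(np.int32(47), array([354.85, 166.91])), (np.int32(3), array([370., 179.])), (np.int32(14), array([362.14, 191.5 ])), (np.int32(16), array([356. , 200.5]))]
```

```bash
python3 - <<'E'
from h import *
im=cv2.imread('pics/top0.png');sc=cv2.imread('pics/scene0.png')
a=cv2.resize(im[128:178,188:228],None,fx=12,fy=12,interpolation=cv2.INTER_CUBIC)[:600]
b=cv2.resize(sc[270:340,275:320],None,fx=8,fy=8,interpolation=cv2.INTER_CUBIC)[:600,:320]
c=np.zeros((600,800,3),np.uint8);c[:600,:480]=a;c[:b.shape[0],480:]=b
cv2.imwrite('pics/crop2.png',c)
# predicted handle overlay numbers
def proj(n,P):
    c=get_calibration(n); M=R.from_euler('xyz',c['attitude'],degrees=True).as_matrix()
    q=(np.array(P)-c['eye'])@M; s=q[:,:2]/q[:,2:]; s=s*(1+c['k1']*(s**2).sum(1))[:,None]
    return s*c['fx']+[c['cx'],c['cy']]
print(plane('scene',[[301.6,278.84]],.12))
for p in [(.576,.150)]:
    for z in (.12,.082,.056): print(proj('top',[[*p,z]]),proj('scene',[[*p,z]]))
E
```

```text
[[0.56304617 0.14669181 0.12      ]]
[[203.29243001 150.71343769]] [[297.67364077 285.05556009]]
[[206.21240323 154.82506034]] [[297.26590447 303.67181477]]
[[208.08815215 157.4662756 ]] [[297.00091621 315.7954691 ]]
```

View pics/crop2.png

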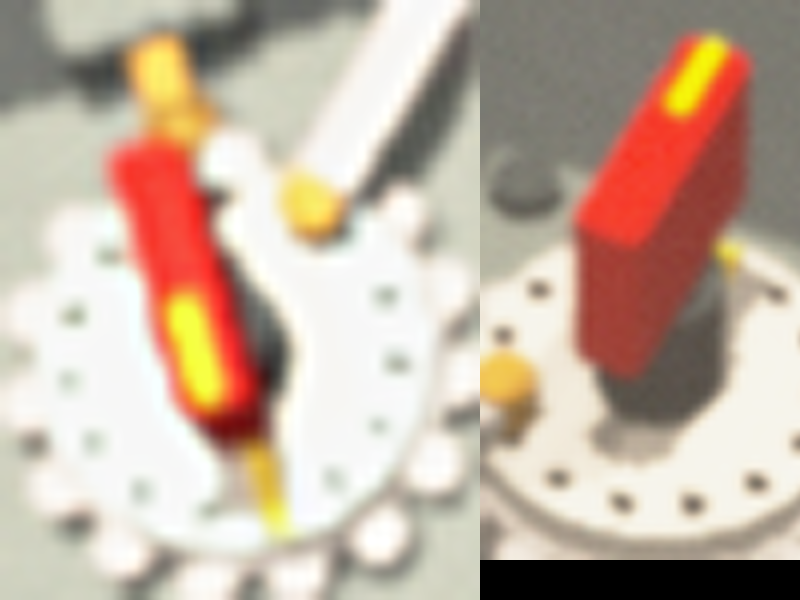

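```bash
python3 - <<'E'
from h import *
t=np.array([(112,158),(190,145),(258,385),(185,412)])/12+[188,128]-.5
s=np.array([(97,222),(210,36),(270,66),(154,247)])/8+[275,270]-.5
yt=np.array([(180,295),(208,405)])/12+[188,128]-.5
mt=np.array([(255,440),(283,535)])/12+[188,128]-.5
ys=np.array([(197,112),(240,38)])/8+[275,270]-.5
for n,q,z in (('top',t,.12),('scene',s,.12),('top',yt,.12),('scene',ys,.12),('top',mt,.056)):
    P=plane(n,q,z)[:,:2]; print(n,P.round(4).tolist(),P.mean(0).round(4))
    E=np.diff(np.vstack([P,P[:1]]),axis=0);print(np.degrees(np.arctan2(E[:,1],E[:,0])).round(1),np.linalg.norm(E,axis=1).round(4))
E
```

```text
top [[0.5974, 0.1634], [0.5995, 0.15], [0.5572, 0.1382], [0.5526, 0.1507]] [0.5767 0.1506]
[ -81.2 -164.5  109.8   15.8] [0.0136 0.0439 0.0133 0.0465]
scene [[0.6034, 0.1528], [0.5563, 0.1398], [0.5553, 0.1526], [0.6016, 0.1638]] [0.5791 0.1522]
[-164.6   94.4   13.6  -80.5] [0.0488 0.0128 0.0476 0.0112]
top [[0.5731, 0.1516], [0.5538, 0.1468]] [0.5635 0.1492]
[-165.9   14.1] [0.0199 0.0199]
scene [[0.5724, 0.1497], [0.5533, 0.1442]] [0.5628 0.1469]
[-164.   16.] [0.0199 0.0199]
top [[0.561, 0.1485], [0.5433, 0.1434]] [0.5521 0.146 ]
[-163.9   16.1] [0.0185 0.0185]
```

Emit:
play_rows(commands="1 10 18 0 5; 1 25 43 0 12; 1 40 68 0 19; 1 55 93 0 26; 1 70 119 0 33; 1 85 144 0 40; 1 100 170 0 47; 1 115 195 0 54; 1 130 220 0 61; 1 145 245 0 67", force=60)

```text
time: 0.93
ee_pos: [0.3255, -0.2733, 0.2311]
tcp_rot: [-180.0, -0.0, 86.5]
wrist_force: [1.0, -0.4, 0.8]
opening: 0.0854
```

```bash
python3 -c "
from workcell import *
o=get_obs();print(o['time'],o['q'],o['ee_pos'],o['tcp_rot'])"
```

```text
0.9333 [-4.00124804e+01 -1.19783533e+01 -6.05557571e+00  9.59337033e+01
  1.69147427e-03  5.35151128e+01] [ 0.32554173 -0.27327182  0.231094  ] [-1.79992221e+02 -7.85651786e-03  8.64724060e+01]
```

Emit:
play_rows(commands="1 12 20 0 5; 1 27 45 0 12; 1 42 70 0 19; 1 57 95 0 26; 1 72 121 0 33; 1 87 146 0 40; 1 102 171 0 47; 1 117 196 0 54; 1 132 221 0 61; 1 147 246 0 67")

```text
time: 1.77
ee_pos: [0.4726, -0.0272, 0.231]
tcp_rot: [-180.0, -0.0, 153.5]
wrist_force: [0.3, -1.3, 0.3]
opening: 0.0854
```

Emit:
play_rows(commands="1 15 25 0 7; 1 32 54 0 14; 1 50 84 0 21; 1 68 114 0 28; 1 85 143 0 35; 1 98 165 0 41; 1 105 176 0 42; 1 105 177 0 42; 1 105 177 0 42")

```text
time: 2.52
ee_pos: [0.577, 0.1487, 0.2304]
tcp_rot: [-180.0, -0.1, -164.9]
wrist_force: [-0.3, -1.0, 0.8]
opening: 0.0851
```

```bash
python3 -c "
from h import *
o=get_obs();print(o['time'],o['q'],o['ee_pos'],o['tcp_rot'])
for n in('top','scene'): cv2.imwrite(f'pics/{n}1.png',camera(n)[:,:,::-1])"
```

```text
2.5167 [ 1.44581526e+01  1.15390489e+01  1.73143849e+01  9.58704187e+01
 -5.93406460e-03 -6.72880061e-01] [0.57699329 0.14874061 0.23043236] [-1.79995183e+02 -9.51457844e-02 -1.64868966e+02]
```

View pics/scene1.png

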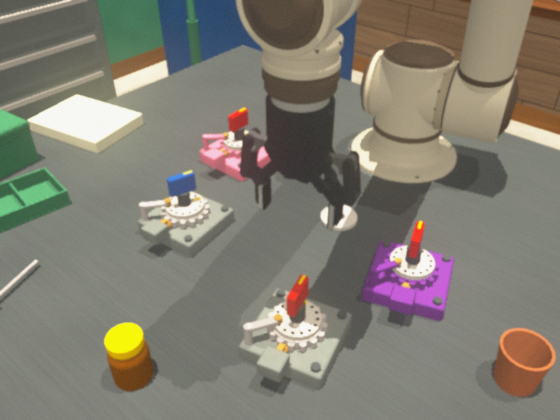

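The gripper is open above the red head, with fingertips at about (258,200) and (352,205) straddling the handle line at (297,295). Next I descend and close gently.

Emit:
play_rows(commands="1 0 1 -15 0; 1 0 1 -35 0; 1 0 1 -55 0; 1 0 1 -75 0; 1 0 1 -95 0; 1 0 1 -112 0; 1 0 1 -127 0; 1 0 1 -138 0; 1 0 1 -143 0; 1 0 1 -143 0", force=60)

```text
time: 3.45
ee_pos: [0.5766, 0.1486, 0.0876]
tcp_rot: [-180.0, -0.1, -164.9]
wrist_force: [-0.2, -0.5, 0.0]
opening: 0.0855
```

```bash
python3 -c "
from h import *
o=get_obs();print(o['time'],o['ee_pos'],o['tcp_rot'],o['wrist_force'])
cv2.imwrite('pics/s2.png',cv2.resize(camera('scene')[180:390,180:400,::-1],None,fx=2.8,fy=2.8))"
```

```text
3.45 [0.57659586 0.14863599 0.08762609] [-1.79999269e+02 -6.76178950e-02 -1.64934638e+02] [-0.20455435 -0.46543768  0.01982374]
```

View pics/s2.png

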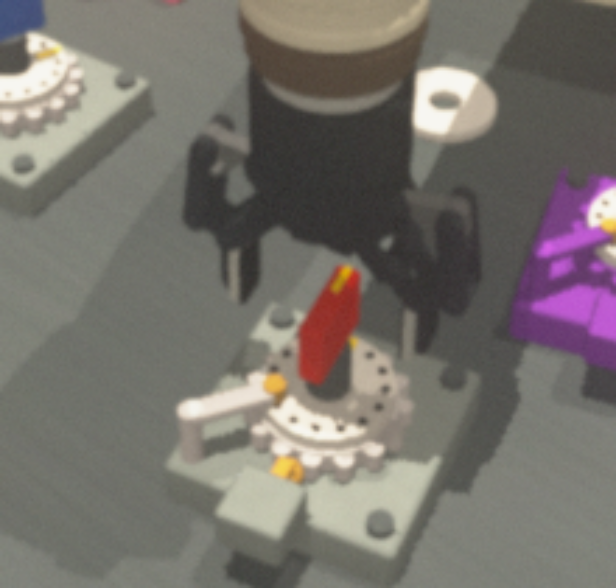

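The handle (crop (330,325)) stands midway between the open pads (crop (240,280) and (410,330)). I close now.

Emit:
play_rows(commands="0.5 0 0 0 0; 0.3 0 0 0 0; 0 0 0 0 0; 0 0 0 0 0; 0 0 0 0 0; 0 0 0 0 0; 0 0 0 0 0; 0 0 0 0 0; 0 0 0 0 0; 0 0 0 0 0", force=50)

```text
time: 4.33
ee_pos: [0.5769, 0.1508, 0.0887]
tcp_rot: [179.9, 0.0, -164.8]
wrist_force: [-3.8, 7.2, 2.6]
opening: 0.0133
```

```bash
python3 -c "
from h import *
o=get_obs();print(o['time'],o['ee_pos'],o['tcp_rot'],o['wrist_force'],o['torque'],o['opening'])"
```

```text
4.3333 [0.57691387 0.15080335 0.08872883] [ 1.79860668e+02  2.69260983e-02 -1.64809380e+02] [-3.78714337  7.18293982  2.55826458] [ 1.16157542  0.40662863 -0.10836114] 0.013332123941466689
```

Gripped (13.3 mm opening) with a small pull toward +y. I shift y by 1 mm and turn in stages.

Emit:
play_rows(commands="0 0 1 0 0; 0 0 1 0 -2; 0 0 1 0 -5; 0 0 1 0 -9; 0 0 1 0 -13; 0 0 1 0 -17; 0 0 1 0 -21; 0 0 1 0 -24; 0 0 1 0 -24; 0 0 1 0 -24", force=60)

```text
time: 5.17
ee_pos: [0.5769, 0.1513, 0.0887]
tcp_rot: [179.9, -0.0, 171.1]
wrist_force: [-3.0, 5.2, 2.2]
opening: 0.0127
```

```bash
python3 -c "
from h import *
o=get_obs();print(o['time'],o['ee_pos'],o['tcp_rot'],o['wrist_force'],o['torque'],o['opening'])"
```

```text
5.1667 [0.57687594 0.15127914 0.08873714] [ 1.79915587e+02 -3.00936007e-02  1.71146911e+02] [-2.97099646  5.1848896   2.22300572] [ 0.77361618  0.65655183 -0.11945373] 0.012671109861800697
```

Forces are small, so I continue.

Emit:
play_rows(commands="0 0 1 0 -2; 0 0 1 0 -6; 0 0 1 0 -10; 0 0 1 0 -14; 0 0 1 0 -18; 0 0 1 0 -22; 0 0 1 0 -26; 0 0 1 0 -30; 0 0 1 0 -34; 0 0 1 0 -38")

```text
time: 6.0
ee_pos: [0.5772, 0.1519, 0.0887]
tcp_rot: [180.0, -0.0, 133.0]
wrist_force: [-0.7, 4.9, 3.8]
opening: 0.0133
```

Emit:
play_rows(commands="0 0 0 0 -3; 0 0 0 0 -6; 0 0 0 0 -8; 0 0 0 0 -10; 0 0 0 0 -10; 0 0 0 0 -10; 0 0 0 0 -10")

```text
time: 6.58
ee_pos: [0.5773, 0.152, 0.0887]
tcp_rot: [179.9, -0.0, 123.2]
wrist_force: [-0.2, 5.2, 3.3]
opening: 0.0136
```

```bash
python3 -c "
from h import *
o=get_obs();print(o['time'],o['q'],o['ee_pos'],o['tcp_rot'],o['wrist_force'],o['torque'],o['opening'])
cv2.imwrite('pics/s3.png',cv2.resize(camera('scene')[180:390,180:400,::-1],None,fx=2.8,fy=2.8))"
```

```text
6.5833 [1.47253534e+01 1.09045924e+01 9.08155186e-01 7.99561784e+01
 6.08951515e-02 7.14972032e+01] [0.57733164 0.15204639 0.08870984] [ 1.79935740e+02 -4.27098607e-02  1.23228199e+02] [-0.16441968  5.18894994  3.2594945 ] [ 0.84263329  0.36261056 -0.12113595] 0.013592674977963098
```

View pics/s3.png

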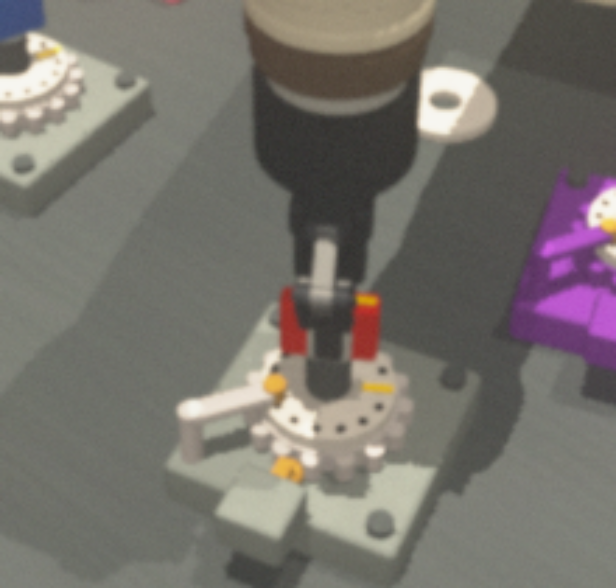

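The handle turned with the gripper; the stripe is now at crop (378,388), about 72° clockwise. I release and rise.

Emit:
play_rows(commands="0.3 0 0 0 0; 0.6 0 0 0 0; 1 0 0 0 0; 1 0 0 0 0; 1 0 0 0 0; 1 0 0 0 0; 1 0 0 0 0; 1 0 0 0 0; 1 0 0 0 0")

```text
time: 7.38
ee_pos: [0.5772, 0.1513, 0.0883]
tcp_rot: [-180.0, 0.0, 123.1]
wrist_force: [0.7, 0.7, -0.1]
opening: 0.0853
```

Emit:
play_rows(commands="1 0 0 10 0; 1 0 0 25 0; 1 0 0 45 0; 1 0 0 65 0; 1 0 0 85 0; 1 0 0 105 0; 1 0 0 125 0; 1 0 0 140 0; 1 0 0 145 0; 1 0 0 145 0")

```text
time: 8.22
ee_pos: [0.5777, 0.1515, 0.2352]
tcp_rot: [179.8, 0.1, 123.1]
wrist_force: [0.7, 0.6, 1.1]
opening: 0.0853
```

Emit:
play_rows(commands="1 -15 -5 0 0; 1 -40 -12 0 0; 1 -70 -20 0 0; 1 -100 -27 0 0; 1 -130 -35 0 0; 1 -160 -42 0 0; 1 -190 -50 0 0; 1 -210 -55 0 0; 1 -215 -57 0 0; 1 -215 -57 0 0")

```text
time: 9.05
ee_pos: [0.3613, 0.0941, 0.2331]
tcp_rot: [180.0, 0.0, 123.1]
wrist_force: [1.3, -0.1, 1.1]
opening: 0.0853
```

```bash
python3 - <<'E'
from h import *
o=get_obs();print(o['time'],o['ee_pos'],o['wrist_force'],o['opening'])
t=camera('top')[:,:,::-1].copy();s=camera('scene')[:,:,::-1].copy()
cv2.imwrite('pics/t4.png',t);cv2.imwrite('pics/s4.png',s)
a=cv2.resize(t[110:210,170:400],None,fx=3.4,fy=3.4)[:,:800];b=cv2.resize(s[160:390,130:400],None,fx=1.0,fy=1.0)
c=np.zeros((600,800,3),np.uint8);c[:a.shape[0],:a.shape[1]]=a;c[345:575,:270]=b;cv2.imwrite('pics/c4.png',c)
s0=cv2.imread('pics/scene0.png');t0=cv2.imread('pics/top0.png')
print('blue top diff',cv2.absdiff(t[150:225,325:392],t0[150:225,325:392]).mean(),'scene',cv2.absdiff(s[165:250,135:235],s0[165:250,135:235]).mean())
print('blue',mark(t,(340,140,390,215)),mark(s,(140,160,235,230)),mark(s0,(140,160,235,230)))
for n,im,bx in(('scene',s,(270,265,340,360)),('top',t,(180,125,225,180))):
    m=mark(im,bx);print(n,m,plane(n,[x[1] for x in m],.056).round(4)[:,:2].tolist())
E
```

```text
9.05 [0.36126903 0.09406866 0.23305486] [ 1.26518904 -0.0862087   1.05841817] 0.0853230189157564
blue top diff 31.27402985074627 scene 1.9273333333333333
blue [(np.int32(48), array([354.96, 167.15])), (np.int32(3), array([370., 179.])), (np.int32(7), array([362.43, 191.  ])), (np.int32(16), array([355.88, 200.88]))] [(np.int32(17), array([187.59, 171.53])), (np.int32(18), array([196.5, 198.5])), (np.int32(36), array([167.31, 200.86])), (np.int32(52), array([166.33, 222.12]))] [(np.int32(17), array([187.59, 171.53])), (np.int32(19), array([196.47, 198.58])), (np.int32(39), array([167.23, 201.03])), (np.int32(54), array([166.46, 222.11]))]
scene [(np.int32(46), array([307.41, 286.48])), (np.int32(56), array([278.09, 317.73])), (np.int32(35), array([314.31, 318.11])), (np.int32(78), array([282.53, 347.12]))] [[0.5198, 0.1255], [0.5966, 0.1311], [0.5632, 0.1721], [0.6323, 0.1697]]
top [(np.int32(48), array([201.75, 135.56])), (np.int32(10), array([214.2, 144.1])), (np.int32(24), array([196.12, 153.88])), (np.int32(15), array([197. , 163.4]))] [[0.6255, 0.1641], [0.6058, 0.1365], [0.5844, 0.1764], [0.5631, 0.1744]]
```

View pics/c4.png

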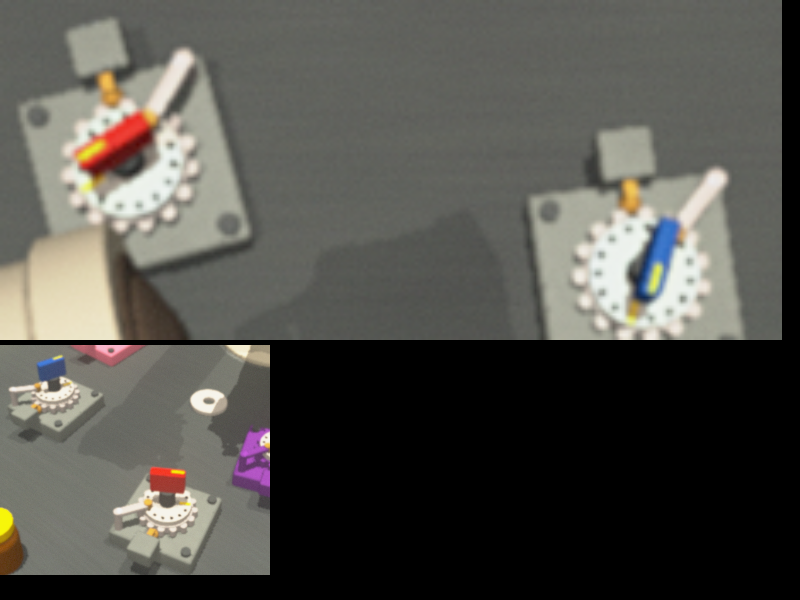

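The stripe now bears about 122.5° from the axis; it was about 195° at the start. That is roughly 72° clockwise, three clicks. The blue stripe sits at the same pixels, (196.5,198.5) in the scene view and (355.9,200.9) in the top view. The tool is clear of everything.

```bash
python3 -c "
from workcell import *
print(job_done())"
```

```text
the job is handed in; nothing more can be done
None
```

I gripped the red handle on the grey base, turned it 72° clockwise, let go and backed the arm clear. I handed the job in at about 9 s.

- **Red head:** the yellow stripe went from about 195° to about 122.5° around the axis, so about 72° clockwise, or three clicks. It reads the same in both cameras after release.
- **Blue head:** its stripe stayed within 0.4 px in both views. The raw pixel difference in the top view was large (31). I put that down to the arm's changed shadow but did not check it separately.
- **Forces:** wrist-force readings between moves stayed under 10 N on each axis, and about 1 N once the gripper was clear.
- **Handle angle:** the first estimate of the handle's angle (18.6°) was off because the camera also saw the handle's side. I used 15.3° instead, from the handle's corners and stripe in both views.

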